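# Draw a circuit board out of the loader hood and bolt it in

### The job

The circuit board is half hidden under the blue hood of the board loader. Press down on its bare front part and draw it toward the yellow stop until its front edge is fully home against it, then slide the red-knobbed bolt all the way across behind the board so that it cannot slip back. Leave the tin, the relay and the pliers where they are, and let go of everything.

Things in the scene. Friction and masses are not known exactly. Their poses are not given: they have to be found in the camera images.
- loader: Board loader, fixed: base 270x150x12 mm, channel with white slippery runners; black side rails 27 mm high, lips over the board, 95 mm between lips. Origin on the bench, mid-channel; +x along the channel to the hood, -x to the yellow stop, +y to the bolt. Closed blue hood x +30 to +130, y +-68, top 42 mm high. Stop x -138 to -130, y +-42, top 30 high. Bolt bracket to y +141.
- front_stop (a point): Middle of the yellow stop's face that the board must meet, 19 mm above the bench; axes as the loader's (+x toward the hood).
- board: Green circuit board 120 (x) x 100 (y) x 5 mm, 0.16 kg, loose, flat, top 19 mm above bench, under the lips: can only slide along the channel, 1.5 mm side play. Origin: centre of underside; axes as loader. Front half (-x) bare; black chips to 2 mm high from x +3 to +42. Starts 60-100 mm short of the stop, rear under the hood. Slides easily (friction 0.15); a fingertip press of 5-20 N draws it.
- board_front (a point): Middle of the board's front top edge (60 mm from its origin), which must come to the yellow stop.
- bolt (a joint): Travel of the steel bolt in m: 0 drawn back, 0.05 fully across, starts at 0 to 0.01. Slides toward loader -y, resists with about 1.5 N (plus some drag when moved fast), stays where left. Its bar, 10 mm wide, 9 high, passes 4 mm behind the rear edge of a board that is home; if the board is farther from the stop, the bolt runs against the board's side.
- bolt_knob (a point): Centre of the top of the bolt's upright red knob: cylinder 14 mm in diameter, top 59.5 mm and foot 24.5 mm above the bench. Moves with the bolt, at loader x = -1 mm, from y = +120 (drawn back) to y = +70 mm (across). Can be pinched from above or pushed from its outer (+y) side.
- flux_tin: Round tin with yellow lid, 50 mm across, 18 mm high, loose, near the loader's front left; origin at the centre of its underside. To be left alone.
- relay_black: Black relay block 30 x 30 x 34 mm, loose, right of the loader's hood; origin at the centre of its underside. To be left alone.
- pliers_blue: Pliers with blue handles, 154 x 62 x 11 mm, lying loose at the right of the loader; origin at the centre of the underside. To be left alone.
Mind the look-alikes: they are no part of the job. Several things have the shape of the board; the one meant has the colours described above.

How it is judged (in metres and radians):
On the way, in this order (a step that is already met when the one before it is completed fails the run):
1. the board is drawn home against the yellow stop (x of board_front in the frame of front_stop below 0.005 m), for 0.2 s.
2. the bolt is slid across behind the board (value of joint bolt above 0.045 m), for 0.2 s.
At the end, for the whole second after the job is handed in: The board lies flat and at rest in the channel with its front edge within 5 mm of the yellow stop (7 mm horizontally from the middle of the stop's face), and the bolt is at least 45 of its 50 mm across behind it (x of board_front in the frame of front_stop below 0.005 m and horizontal distance between board_front and front_stop below 0.007 m and angle between board's own z axis and vertical below 0.05 rad and value of joint bolt above 0.045 m and linear speed of board below 0.01 m/s); the robot touches nothing.
It fails at once if the tin, the relay or the pliers is moved by more than 30 mm (distance of any of flux_tin, relay_black, pliers_blue from where it was at the start of the episode above 0.03 m).
It also fails if it takes over 38 s, if anything falls off the work surface, if the arm or the gripper's body presses on something with over 40 N, if the wrist force passes 120 N, or if a joint passes its speed limit or range.

### The arm

A 6-joint arm with a two-finger parallel gripper is mounted at the origin on a cart in front of the work surface, level with it; the furniture and walls round the work are solid. World frame = base frame: x ahead of the robot, y to its left, z up, the work surface at z = 0. Lengths are in m, angles in degrees, forces in N, time in s.
With the tool pointing down it reaches from about 0.375 to 0.825 m from the base axis. Payload 5.5 kg.
Tool frame: the origin (TCP) lies at the very end of the fingers, on their centre line; the grasp point (between the pads) lies 19 mm behind it; z points along the fingers, y is the line along which they close (so a half turn about z gives the same grasp; the last joint's range is limited). The gripper opens to 85 mm and grips with 20 to 120 N. Pads are 22 mm wide; open, the fingers measure 114 mm over their backs; the gripper's body (76 mm by 85 mm) begins 54 mm behind the grasp point. The pads swing forward as they close: fully open they stand 13 mm farther back than shut.
Start: joints at [64.057, 17.962, -2.699, 69.339, 0, 90], TCP at [0.262, 0.54, 0.231] pointing down, gripper open.
Joint ranges: [-152.73, 152.73], [-39.44, 99.34], [-58.76, 71.6], [-118.89, 123.64], [-81.53, 83.1], [-180, 180]. Speed limits (degrees/s): [136.94, 136.94, 172.46, 180, 180, 180].

### API

Orientations are given as a 3x3 rotation matrix whose columns are the frame's x, y, z axes.
In Python, from workcell import monitor, optics, bot gives the robot as it stands.
- The arm moves only by the tool step_arm, never from a script. Its argument "steps" is a list of rows, each a list of 7 numbers: the opening, from 0 (shut) to 1 (fully open), then the shift along the tool's x, y, z in m, then the turn, a rotation vector about the tool's x, y, z in rad. In form: [[grip, tx, ty, tz, wx, wy, wz], ...]. A call has 1 to 8 rows; each row is the pose to reach, as a shift and turn from the pose commanded when the call began, along the tool's axes at that moment; what a row does not reach only later rows make up. A row lasts 1/10 s, in which the tool goes at most 50 mm and 8.59 degrees, less where a joint would pass 70% of its speed; a pose out of reach is approached as far as the arm can. A call with a gripper value outside its range is refused whole. The fingers move at their own pace and stop on an object; "force" is the grip in N (left out, the last holds). Time passes only in rows, so rows that repeat a pose let the fingers close. It gives the time, the measured TCP pose, the force, the opening and the grip force at its end, in the units of the state.
- monitor.state(): the state, without advancing time (a new reading comes with each control period).
- optics.camera(name): name is "scene" or "side" or "wrist"; returns the picture (384x512x3 uint8, blue, green, red); there is no depth.
- optics.camera_model(name): a dict with "mtx" (3x3 intrinsics, pixels), "position" and "orientation" of the camera in the world. Camera axes: x right, y down, z forward; pixel columns grow to the right and rows downward; lengths in m; the calibration is good to about 2 mm. A picture is of the moment at which its call begins: read the wrist's pose just before it. camera_model takes no time and is no camera call; for the wrist camera it gives the pose at the moment of the call.
- bot.sign_off(): hands the job in; it is judged then, once.
The state is a dict: "time_s": time; "joint_positions": joint angles; "joint_velocities": joint speeds; "joint_torque": joint torques, N m; "tool_pos": TCP position; "orientation": TCP orientation; "ft_force": force on the tool from outside, world axes, zero at the start; "torque": the same for the moment, N m; "opening": finger opening in m; "grasp_force": force on a finger pad.
Only numpy, scipy, OpenCV 4.12 (cv2) and the standard library are available. Lean on these libraries where they do the work, as an engineer would, in place of code of your own. Each camera call takes 0.05 s, during which the arm holds its last target. There are 200 camera calls.

## Working session

There is one attempt and no reset: what is moved stays moved. The work goes in short steps, Python scripts to look and compute and a tool call to move; the robot and the scene stay as the last step left them, time stands still between calls to the robot, and variables do not carry over. Pictures are saved under pics/ and viewed, at most 10 in all, crops included, and the job is handed in when it is done.

Besides the shell and the picture viewer there is one more tool, called after "Emit:" by a JSON object that holds its "fn" and its "kwargs", one argument or row to a line. step_arm: Moves the arm, as the interface text tells. Its arguments: {"type":"object","properties":{"steps":{"type":"array"},"force":{"type":"number"}},"required":["steps"]}

```bash
mkdir -p pics
python3 - <<'E'
from workcell import monitor, optics, bot
import cv2, numpy as np
a=optics.camera("scene");b=optics.camera("side")
cv2.imwrite("pics/scene.png",a);cv2.imwrite("pics/side.png",b)
for n in("scene","side"):
    m=optics.camera_model(n);print(n,np.round(m["mtx"],1).tolist(),np.round(m["position"],3),np.round(m["orientation"],3).tolist())
s=monitor.state();print(s["time_s"],np.round(s["tool_pos"],4),np.round(s["orientation"],3).tolist(),s["ft_force"])
E
```

```text
scene [[401.1, 0.0, 259.1], [0.0, 401.1, 187.2], [0.0, 0.0, 1.0]] [-0.369 -0.795  0.618] [[0.568, -0.372, 0.734], [-0.823, -0.27, 0.499], [0.012, -0.888, -0.46]]
side [[497.5, 0.0, 261.8], [0.0, 497.5, 190.8], [0.0, 0.0, 1.0]] [-0.34  -0.476  1.155] [[0.32, -0.726, 0.609], [-0.947, -0.245, 0.206], [-0.001, -0.643, -0.766]]
0.1 [0.2623 0.5391 0.2305] [[-0.899, 0.437, -0.001], [0.437, 0.899, -0.001], [0.0, -0.002, -1.0]] [ 0.52921922 -0.37360447 -0.01828824]
```

View pics/scene.png

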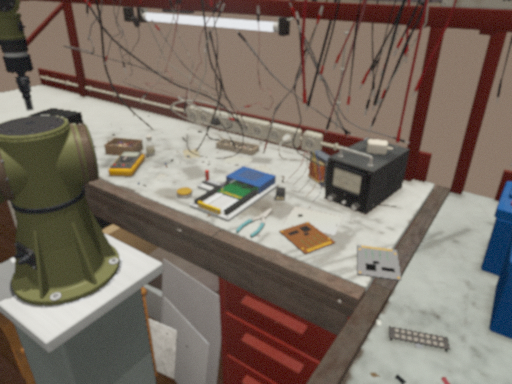

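View pics/side.png

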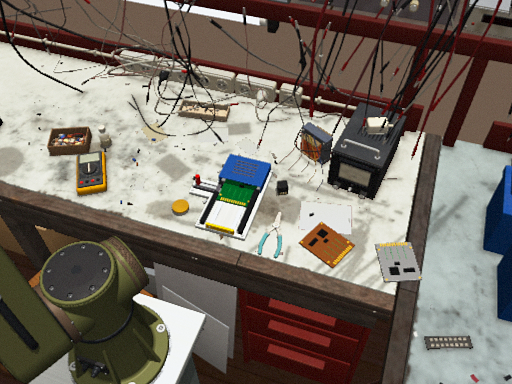

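The side view shows the hood at about (245,172), the stop at about (222,232), the red knob at (197,180), the tin at (180,207), the relay at (282,187) and the pliers at (270,237). I'll make a rough estimate, then look with the wrist camera.

```bash
cat > h.py <<'E'
import numpy as np, cv2
from workcell import monitor, optics, bot
def ray(m,px,z):
    K=np.array(m["mtx"]);R=np.array(m["orientation"]);p=np.array(m["position"])
    d=R@np.linalg.solve(K,[px[0],px[1],1.]);return p+d*(z-p[2])/d[2]
def state():
    s=monitor.state();print("t",round(s["time_s"],2),np.round(s["tool_pos"],4),"F",np.round(s["ft_force"],1),"open",round(s["opening"],4));return s
E
python3 - <<'E'
from h import *
m=optics.camera_model("side")
for n,px,z in[("hood",(247,170),.042),("stop",(221,231),.03),("knob",(197,176),.0595),("tin",(180,207),.018),("relay",(282,184),.034),("pliers",(270,237),.01),("boardfront",(222,207),.019)]:
    print(n,np.round(ray(m,px,z),3))
w=optics.camera_model("wrist");print(np.round(w["position"],3),np.round(w["orientation"],3).tolist(),np.round(w["mtx"],0).tolist())
b=cv2.imread("pics/side.png")[140:250,160:300]
cv2.imwrite("pics/crop.png",cv2.resize(b,None,fx=5,fy=5,interpolation=cv2.INTER_CUBIC))
E
```

```text
hood [ 0.607 -0.107  0.042]
stop [ 0.38  -0.112  0.03 ]
knob [0.523 0.019 0.059]
tin [0.429 0.036 0.018]
relay [ 0.594 -0.222  0.034]
pliers [ 0.417 -0.243  0.01 ]
boardfront [ 0.467 -0.08   0.019]
[0.193 0.573 0.373] [[0.437, 0.858, 0.268], [0.899, -0.417, -0.133], [-0.002, 0.3, -0.954]] [[303.0, 0.0, 253.0], [0.0, 303.0, 198.0], [0.0, 0.0, 1.0]]
```

View pics/crop.png

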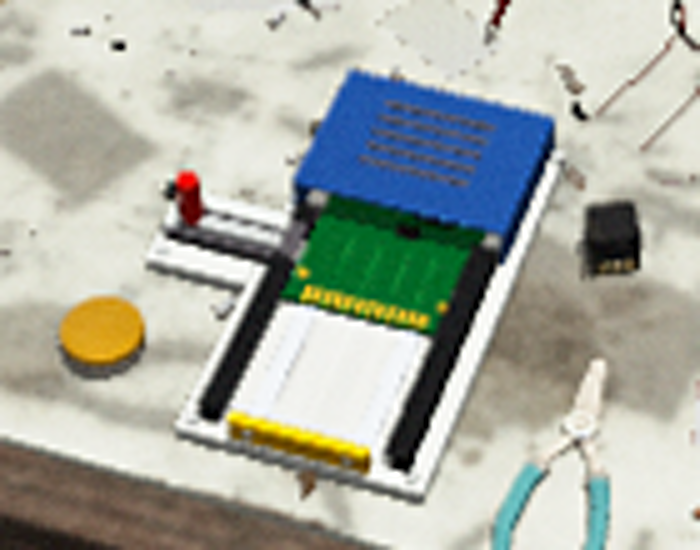

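Run:
```python
from h import *
m=optics.camera_model("side")
c=lambda u,v:(u/5+160-.4,v/5+140-.4)
P={}
for n,px,z in[("hBL",(350,70),.042),("hBR",(555,118),.042),("sL",(232,412),.03),("sR",(371,455),.03),("knob",(187,177),.0595),("bL",(283,298),.019),("bR",(440,333),.019)]:
    P[n]=ray(m,c(*px),z);print(n,np.round(P[n],4))
src=np.array([[.13,.068],[.13,-.068],[-.13,.042],[-.13,-.042],[-.001,.12]])
dst=np.array([P[k][:2] for k in("hBL","hBR","sL","sR","knob")])
a=src-src.mean(0);b=dst-dst.mean(0);U,S,V=np.linalg.svd(a.T@b);R=(U@V).T
t=dst.mean(0)-R@src.mean(0);print(t,np.degrees(np.arctan2(R[1,0],R[0,0])));print(np.round((src@R.T+t-dst)*1000,1))
for k in("bL","bR","knob"):print(k,np.round(R.T@(P[k][:2]-t),4))
s=state();print(s["joint_positions"])
```

```text
hBL [ 0.6549 -0.0323  0.042 ]
hBR [ 0.6568 -0.166   0.042 ]
sL [ 0.3951 -0.0609  0.03  ]
sR [ 0.3924 -0.1452  0.03  ]
knob [0.5264 0.0202 0.0595]
bL [ 0.4887 -0.053   0.019 ]
bR [ 0.4935 -0.1492  0.019 ]
[ 0.52553337 -0.10085112] 0.48263445978849284
[[ 0.   0.6]
 [-0.7 -1.7]
 [ 0.1  1. ]
 [ 3.5  1.3]
 [-2.8 -1.1]]
bL [-0.0365  0.0482]
bR [-0.0324 -0.0481]
knob [0.0018 0.1211]
t 0.1 [0.2623 0.5391 0.2305] F [ 0.5 -0.4 -0. ] open 0.0856
[ 6.40577757e+01  1.80015133e+01 -2.74920922e+00  6.93381845e+01
  3.92974955e-04  8.99988772e+01]
```

The rigid fit holds to about 3 mm: the loader is at (0.526,-0.101) with yaw about 0.5°, and the board front is about 95 mm short of the stop. I'm moving above the bare part now, with the tool squared up and the fingers shut.

Emit:
{"fn": "step_arm", "kwargs": {
  "steps": [
    [0,-0.51,-0.46,0,0,0,-0.461],
    [0,-0.51,-0.46,0,0,0,-0.461],
    [0,-0.51,-0.46,0,0,0,-0.461],
    [0,-0.51,-0.46,0,0,0,-0.461],
    [0,-0.51,-0.46,0,0,0,-0.461],
    [0,-0.51,-0.46,0,0,0,-0.461],
    [0,-0.51,-0.46,0,0,0,-0.461],
    [0,-0.51,-0.46,0,0,0,-0.461]
  ],
  "force": 40
}}

```text
time_s: 0.9
tool_pos: [0.4114, 0.1695, 0.2312]
orientation: [[-1.0, -0.009, 0.0], [-0.009, 1.0, 0.0], [-0.0, 0.0, -1.0]]
ft_force: [0.8, 0.5, -0.1]
opening: -0.0
grasp_force: 0.0
```

Emit:
{"fn": "step_arm", "kwargs": {
  "steps": [
    [0,-0.105,-0.265,0.05,0,0,0],
    [0,-0.105,-0.265,0.05,0,0,0],
    [0,-0.105,-0.265,0.05,0,0,0],
    [0,-0.105,-0.265,0.05,0,0,0],
    [0,-0.105,-0.265,0.05,0,0,0],
    [0,-0.105,-0.265,0.05,0,0,0],
    [0,-0.105,-0.265,0.05,0,0,0],
    [0,-0.105,-0.265,0.05,0,0,0]
  ]
}}

```text
time_s: 1.7
tool_pos: [0.5179, -0.0931, 0.1806]
orientation: [[-1.0, -0.006, -0.002], [-0.006, 1.0, 0.001], [0.002, 0.001, -1.0]]
ft_force: [-0.7, 0.5, 0.6]
opening: 0.0
grasp_force: 0.0
```

Run:
```python
from h import *
s=state();m=optics.camera_model("wrist");a=optics.camera("wrist");cv2.imwrite("pics/w1.png",a)
import json;json.dump({k:np.array(m[k]).tolist() for k in("mtx","position","orientation")},open("w1.json","w"))
```

```text
t 1.7 [ 0.5179 -0.0931  0.1806] F [-0.7  0.5  0.6] open 0.0
```

View pics/w1.png

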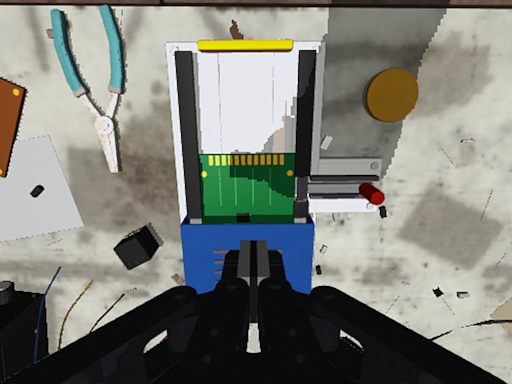

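The wrist view shows the stop's top at rows 40–51 (columns 199–293), the board's front edge at row 154 and the knob top at about (377,197).

Run:
```python
from h import *
import json;m=json.load(open("w1.json"))
for n,px,z in[("sL",(293,40),.03),("sR",(199,40),.03),("sLin",(293,50),.03),("bR",(201,154),.019),("bL",(297,154),.019),("knob",(377,197),.0595),("hoodL",(313,224),.042),("hoodR",(181,224),.042)]:
    print(n,np.round(ray(m,px,z),4))
```

```text
sL [ 0.3879 -0.0595  0.03  ]
sR [ 0.3884 -0.1413  0.03  ]
sLin [ 0.3958 -0.0591  0.03  ]
bR [ 0.4897 -0.1459  0.019 ]
bL [ 0.4891 -0.0495  0.019 ]
knob [0.5214 0.0193 0.0595]
hoodL [ 0.5553 -0.0334  0.042 ]
hoodR [ 0.5561 -0.1651  0.042 ]
```

Emit:
{"fn": "step_arm", "kwargs": {
  "steps": [
    [0,-0.002,-0.006,0.05,0,0,0],
    [0,-0.002,-0.006,0.1,0,0,0],
    [0,-0.002,-0.006,0.135,0,0,0],
    [0,-0.002,-0.006,0.15,0,0,0],
    [0,-0.002,-0.006,0.157,0,0,0],
    [0,-0.002,-0.006,0.157,0,0,0]
  ]
}}

```text
time_s: 2.35
tool_pos: [0.52, -0.0974, 0.0241]
orientation: [[-1.0, -0.01, -0.001], [-0.01, 1.0, 0.0], [0.001, 0.0, -1.0]]
ft_force: [0.3, -0.2, 0.1]
opening: -0.0
grasp_force: 0.0
```

Emit:
{"fn": "step_arm", "kwargs": {
  "steps": [
    [0,0,0,0.003,0,0,0],
    [0,0,0,0.005,0,0,0],
    [0,0,0,0.006,0,0,0],
    [0,0,0,0.006,0,0,0]
  ]
}}

```text
time_s: 2.75
tool_pos: [0.5213, -0.0987, 0.0191]
orientation: [[-1.0, -0.008, 0.002], [-0.008, 1.0, -0.0], [-0.002, -0.0, -1.0]]
ft_force: [-0.1, 0.6, 2.1]
opening: -0.0001
grasp_force: 1.4
```

Light contact at about 2 N; pressing a little more.

Emit:
{"fn": "step_arm", "kwargs": {
  "steps": [
    [0,0,0,0.001,0,0,0],
    [0,0,0,0.0025,0,0,0],
    [0,0,0,0.0025,0,0,0]
  ]
}}

```text
time_s: 3.05
tool_pos: [0.5232, -0.0992, 0.019]
orientation: [[-1.0, -0.008, 0.005], [-0.008, 1.0, -0.001], [-0.005, -0.001, -1.0]]
ft_force: [-3.7, 0.6, 22.4]
opening: 0.0002
grasp_force: 11.2
```

Emit:
{"fn": "step_arm", "kwargs": {
  "steps": [
    [0,0.003,0,-0.001,0,0,0],
    [0,0.008,0,-0.001,0,0,0],
    [0,0.014,0,-0.001,0,0,0],
    [0,0.02,0,-0.001,0,0,0],
    [0,0.02,0,-0.001,0,0,0]
  ]
}}

```text
time_s: 3.55
tool_pos: [0.5027, -0.0994, 0.019]
orientation: [[-1.0, -0.008, 0.005], [-0.008, 1.0, -0.001], [-0.005, -0.001, -1.0]]
ft_force: [-1.4, 0.4, 12.4]
opening: 0.0003
grasp_force: 6.6
```

```bash
cat > e.py <<'E'
from h import *
# board front edge in the wrist view: first green row along channel middle columns
s=state();m=optics.camera_model("wrist");a=optics.camera("wrist")
h=cv2.cvtColor(a,cv2.COLOR_BGR2HSV);g=cv2.inRange(h,(45,100,30),(80,255,255))
rows=np.where((g>0).sum(1)>25)[0];cols=np.where((g>0).sum(0)>8)[0]
y=cv2.inRange(h,(22,150,120),(35,255,255));y[:, :120]=0
yr=np.where((y[:,150:330]>0).sum(1)>60)[0]
print("green rows",rows.min(),rows.max(),"cols",cols.min(),cols.max(),"yellow",yr.min() if len(yr) else None,yr.max() if len(yr) else None)
print("front x",ray(m,(250,rows.min()-.5),.019)[0].round(4),"stop in x",ray(m,(250,yr.max()+.5),.03)[0].round(4) if len(yr) else None)
E
python3 e.py
```

```text
t 3.55 [ 0.5027 -0.0994  0.019 ] F [-1.4  0.4 12.4] open 0.0003
green rows 197 291 cols 153 350 yellow 0 20
front x 0.4694 stop in x 0.3954
```

The board follows the finger (front now at 0.469, stop at 0.3955) under a 12 N press.

Emit:
{"fn": "step_arm", "kwargs": {
  "steps": [
    [0,0.006,0,0,0,0,0],
    [0,0.016,0,0,0,0,0],
    [0,0.028,0,0,0,0,0],
    [0,0.04,0,0,0,0,0],
    [0,0.052,0,0,0,0,0],
    [0,0.06,0,0,0,0,0],
    [0,0.066,0,0,0,0,0],
    [0,0.068,0,0,0,0,0]
  ]
}}

```text
time_s: 4.4
tool_pos: [0.4355, -0.1001, 0.019]
orientation: [[-1.0, -0.008, 0.006], [-0.008, 1.0, -0.001], [-0.006, -0.001, -1.0]]
ft_force: [2.9, 0.8, 12.2]
opening: 0.0
grasp_force: 5.5
```

Emit:
{"fn": "step_arm", "kwargs": {
  "steps": [
    [0,0.002,0,0,0,0,0],
    [0,0.004,0,0,0,0,0],
    [0,0.006,0,0,0,0,0],
    [0,0.008,0,0,0,0,0],
    [0,0.008,0,0,0,0,0]
  ]
}}

```text
time_s: 4.9
tool_pos: [0.4279, -0.1002, 0.019]
orientation: [[-1.0, -0.008, 0.006], [-0.008, 1.0, -0.001], [-0.006, -0.001, -1.0]]
ft_force: [0.2, 0.6, 13.3]
opening: 0.0002
grasp_force: 6.6
```

```bash
python3 e.py
```

```text
t 4.9 [ 0.4279 -0.1002  0.019 ] F [ 0.2  0.6 13.3] open 0.0002
green rows 205 292 cols 152 350 yellow 189 204
front x 0.3987 stop in x 0.3949
```

Emit:
{"fn": "step_arm", "kwargs": {
  "steps": [
    [0,0.001,0,0,0,0,0],
    [0,0.002,0,0,0,0,0],
    [0,0.003,0,0,0,0,0],
    [0,0.004,0,0,0,0,0],
    [0,0.004,0,0,0,0,0]
  ]
}}

```text
time_s: 5.45
tool_pos: [0.4247, -0.1003, 0.019]
orientation: [[-1.0, -0.008, 0.007], [-0.008, 1.0, -0.001], [-0.007, -0.001, -1.0]]
ft_force: [2.6, -0.1, 10.3]
opening: -0.0002
grasp_force: 5.2
```

```bash
python3 e.py
```

```text
t 5.45 [ 0.4247 -0.1003  0.019 ] F [ 2.6 -0.1 10.3] open -0.0002
green rows 211 292 cols 153 350 yellow 196 211
front x 0.3986 stop in x 0.3951
```

Emit:
{"fn": "step_arm", "kwargs": {
  "steps": [
    [0,0.001,0,0,0,0,0],
    [0,0.002,0,0,0,0,0],
    [0,0.003,0,0,0,0,0],
    [0,0.004,0,0,0,0,0],
    [0,0.004,0,0,0,0,0]
  ]
}}

```text
time_s: 6.0
tool_pos: [0.4207, -0.1004, 0.019]
orientation: [[-1.0, -0.008, 0.007], [-0.008, 1.0, -0.001], [-0.007, -0.001, -1.0]]
ft_force: [3.2, 0.1, 11.1]
opening: 0.0002
grasp_force: 5.2
```

The total tool travel of 102 mm exceeds the 94 mm gap and the drag force has levelled off, so the finger is slipping on a board that's home. Lifting off and going to the knob's outer side.

Emit:
{"fn": "step_arm", "kwargs": {
  "steps": [
    [0,0,0,-0.02,0,0,0],
    [0,0,0,-0.065,0,0,0],
    [0,0,0,-0.115,0,0,0],
    [0,-0.04,0.03,-0.121,0,0,0],
    [0,-0.072,0.06,-0.121,0,0,0],
    [0,-0.1,0.1,-0.121,0,0,0],
    [0,-0.103,0.14,-0.121,0,0,0],
    [0,-0.103,0.164,-0.121,0,0,0]
  ]
}}

```text
time_s: 6.8
tool_pos: [0.5191, 0.0679, 0.1379]
orientation: [[-1.0, -0.01, 0.001], [-0.01, 1.0, 0.001], [-0.001, 0.001, -1.0]]
ft_force: [-0.7, -0.4, -0.1]
opening: -0.0
grasp_force: 0.0
```

Run:
```python
from h import *
import json
s=state();m=optics.camera_model("wrist");a=optics.camera("wrist");cv2.imwrite("pics/w2.png",a)
h=cv2.cvtColor(a,cv2.COLOR_BGR2HSV)
r=cv2.inRange(h,(0,160,60),(6,255,255))|cv2.inRange(h,(174,160,60),(180,255,255))
n,l,st,c=cv2.connectedComponentsWithStats(r);
for i in range(1,n):
    if st[i,4]>60:print(st[i],np.round(ray(m,c[i],.0595),4),np.round(ray(m,c[i],.042),4))
```

```text
t 6.8 [0.5191 0.0679 0.1379] F [-0.7 -0.4 -0.1] open -0.0
[191 192  13  11  82] [0.5113 0.0251 0.0595] [0.5168 0.0218 0.042 ]
[184 203  17  16 211] [0.5218 0.0204 0.0595] [0.5281 0.0167 0.042 ]
```

View pics/w2.png

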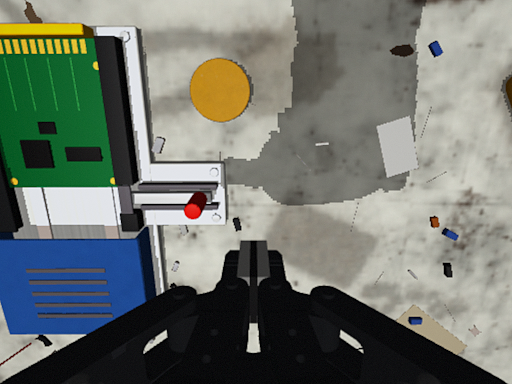

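The board sits home against the stop at top left, with its rear edge at row 187. The knob top is at (192,211), which is (0.522, 0.020) in the world. Descending beside it.

Emit:
{"fn": "step_arm", "kwargs": {
  "steps": [
    [0,-0.003,0,0.04,0,0,0],
    [0,-0.003,0,0.075,0,0,0],
    [0,-0.003,0,0.095,0,0,0],
    [0,-0.003,0,0.103,0,0,0],
    [0,-0.003,-0.008,0.103,0,0,0],
    [0,-0.003,-0.016,0.103,0,0,0],
    [0,-0.003,-0.016,0.103,0,0,0]
  ]
}}

```text
time_s: 7.55
tool_pos: [0.5226, 0.0482, 0.0362]
orientation: [[-1.0, -0.007, 0.002], [-0.007, 1.0, -0.0], [-0.002, -0.0, -1.0]]
ft_force: [0.5, 0.4, 0.2]
opening: 0.0003
grasp_force: 0.0
```

Emit:
{"fn": "step_arm", "kwargs": {
  "steps": [
    [0,0,-0.006,0,0,0,0],
    [0,0,-0.012,0,0,0,0],
    [0,0,-0.018,0,0,0,0],
    [0,0,-0.024,0,0,0,0],
    [0,0,-0.03,0,0,0,0],
    [0,0,-0.03,0,0,0,0]
  ]
}}

```text
time_s: 8.15
tool_pos: [0.5215, 0.0185, 0.0348]
orientation: [[-1.0, -0.007, -0.0], [-0.007, 1.0, -0.001], [0.0, -0.001, -1.0]]
ft_force: [0.1, -0.9, 0.6]
opening: -0.0001
grasp_force: 0.0
```

Emit:
{"fn": "step_arm", "kwargs": {
  "steps": [
    [0,0,-0.005,0,0,0,0],
    [0,0,-0.01,0,0,0,0],
    [0,0,-0.015,0,0,0,0],
    [0,0,-0.019,0,0,0,0],
    [0,0,-0.022,0,0,0,0],
    [0,0,-0.022,0,0,0,0]
  ]
}}

```text
time_s: 8.75
tool_pos: [0.5216, -0.0032, 0.0347]
orientation: [[-1.0, -0.008, -0.0], [-0.008, 1.0, -0.001], [0.0, -0.001, -1.0]]
ft_force: [-0.4, -0.4, -0.0]
opening: 0.0004
grasp_force: 0.0
```

Run:
```python
from h import *
m=optics.camera_model("wrist");s=state();a=optics.camera("wrist");cv2.imwrite("pics/w3.png",a)
```

```text
t 8.75 [ 0.5216 -0.0032  0.0347] F [-0.4 -0.4 -0. ] open 0.0004
```

View pics/w3.png

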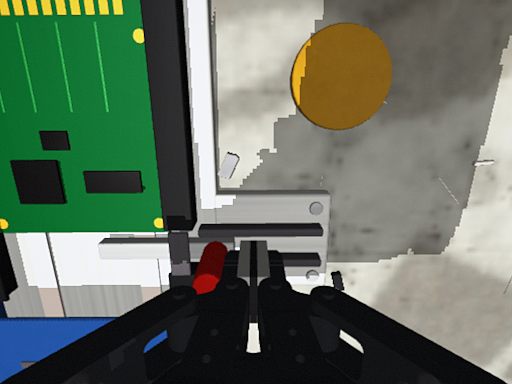

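The finger is against the knob at (212,265), and the bar is already showing behind the board at (100–165,248). I'll keep going until it hits the end.

Emit:
{"fn": "step_arm", "kwargs": {
  "steps": [
    [0,0,-0.003,0,0,0,0],
    [0,0,-0.006,0,0,0,0],
    [0,0,-0.009,0,0,0,0],
    [0,0,-0.009,0,0,0,0]
  ]
}}

```text
time_s: 9.2
tool_pos: [0.5217, -0.009, 0.0348]
orientation: [[-1.0, -0.009, -0.0], [-0.009, 1.0, 0.007], [0.0, 0.007, -1.0]]
ft_force: [0.6, 10.1, 0.9]
opening: -0.0001
grasp_force: 5.5
```

A 10 N end stop, where expected (TCP y = -0.009). Backing off and checking.

Emit:
{"fn": "step_arm", "kwargs": {
  "steps": [
    [0,0,0.01,0,0,0,0],
    [0,0,0.03,0,0,0,0],
    [0,0,0.06,0,0,0,0],
    [0,0,0.07,-0.04,0,0,0],
    [0,0,0.07,-0.08,0,0,0],
    [0,0,0.04,-0.12,0,0,0],
    [0,0,0.0,-0.13,0,0,0],
    [0,0,0.0,-0.13,0,0,0]
  ]
}}

```text
time_s: 10.0
tool_pos: [0.5237, -0.0152, 0.1676]
orientation: [[-1.0, -0.004, 0.005], [-0.004, 1.0, -0.003], [-0.005, -0.003, -1.0]]
ft_force: [-0.2, 0.4, -0.7]
opening: 0.0001
grasp_force: 0.0
```

Run:
```python
from h import *
s=state();m=optics.camera_model("wrist");a=optics.camera("wrist");cv2.imwrite("pics/w4.png",a)
h=cv2.cvtColor(a,cv2.COLOR_BGR2HSV)
r=cv2.inRange(h,(0,160,60),(6,255,255))|cv2.inRange(h,(174,160,60),(180,255,255))
n,l,st,c=cv2.connectedComponentsWithStats(r);
for i in range(1,n):
    if st[i,4]>60:print(st[i],np.round(ray(m,c[i],.0595),4))
for z,px in((.019,(250,0)),):pass
```

```text
t 10.0 [ 0.5237 -0.0152  0.1676] F [-0.2  0.4 -0.7] open 0.0001
[230 180  16  22 270] [ 0.5194 -0.029   0.0595]
```

View pics/w4.png

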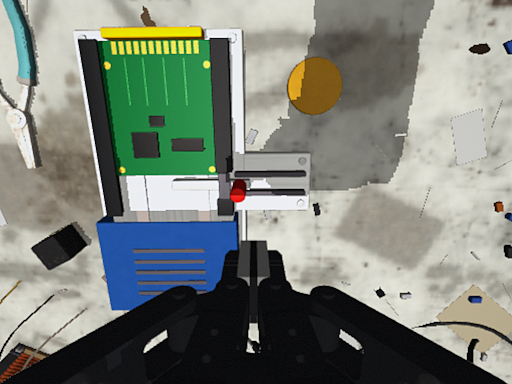

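The board is against the stop, its rear edge is at row 175, and the bar lies across behind it at (172–230,184). The knob has moved about 49 mm. I'll check the rear edge numerically and hand in if it agrees.

Run:
```python
from h import *
m=optics.camera_model("wrist")
x=ray(m,(160,175.5),.019)[0];f=ray(m,(152,38.5),.03)[0];print(x,f,x-f-.12)
if abs(x-f-.12)<.004: print(bot.sign_off())
```

```text
0.5140373345236748 0.395472350404468 -0.0014350158807931446
the job is handed in; nothing more can be done
None
```

The job is handed in. By the final camera check the board is home against the yellow stop to within about 1.5 mm, and the red-knobbed bolt is about 49 of its 50 mm across behind it. The arm is clear of everything, the tin, relay and pliers were not touched, and it took about 10 s of robot time.

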